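# Clamp a flask in the ratchet clamp

## Robot

A 7-joint arm with a two-finger parallel gripper is mounted at the origin on the work surface. World frame = base frame: x ahead of the robot, y to its left, z up, the work surface at z = 0. Lengths are in m, angles in rad, forces in N, time in s.
With the tool pointing down it reaches from about 0.425 to 0.925 m from the base axis. Payload 6.8 kg.
Tool frame: the origin (TCP) lies at the very end of the fingers, on their centre line; the grasp point (between the pads) lies 19 mm behind it; x points along the fingers, z is the direction in which the jaws open and shut, and the axes are right-handed (so a half turn about x gives the same grasp; the last joint's range is limited). The gripper opens to 85 mm and grips with 20 to 120 N. Pads are 22 mm wide; open, the fingers measure 114 mm over their backs; the gripper's body (76 mm by 85 mm) begins 54 mm behind the grasp point. The pads swing forward as they close: fully open they stand 13 mm farther back than shut.
Start: joints at [-1.318, 0.477, 0.022, 1.555, -0.011, 1.109, -0.083], TCP at [0.238, 0.632, 0.211] pointing down, gripper open.
Joint ranges: [-2.96, 2.96], [-0.34, 2.1], [-1.41, 1.46], [0.24, 2.44], [-1.37, 4.51], [0.17, 1.92], [-2.96, 2.96]. Speed limits (rad/s): [2.39, 2.39, 3.14, 3.14, 3.14, 3.14, 3.14].

## Interface

Orientations are given as a unit quaternion [x, y, z, w].
In Python, from cell import manip gives the robot as it stands. Calls block until the motion is done:
- manip.movep(position, orientation): joint-space move of the TCP to a pose.
- manip.move_l(position, rot=None, vel=0.15, until_force=None): straight line of the TCP; rot=None keeps the orientation; vel is the mean speed in m/s. With until_force (N) it stops when the force on the tool has changed by that much, and returns True; else False.
- manip.move_joints(angles): joint-space move.
- manip.open() and manip.gripper_close(): open the fingers fully, or close them until they stop; the grip force is fixed at half the most.
- manip.pause(seconds).
- manip.ik(position, orientation): joint angles nearest the present ones, or None.
- manip.state(): the state.
- manip.grab_frame(name): name is "side" or "top" or "wrist"; returns the picture (384x512x3 uint8, red, green, blue); there is no depth.
- manip.camera_model(name): a dict with "fx", "fy", "cx", "cy" (pixels), "position" and "orientation" of the camera in the world; the wrist camera has in their place "T_tool_cam" (4x4, takes a point from camera to tool coordinates, whose origin is the TCP and whose axes are the tool frame's). Camera axes: x right, y up, looking along -z (the intrinsics and any distortion apply to the point x, -y, -z); pixel columns grow to the right and rows downward; lengths in m; the calibration is good to about 2 mm. A picture is of the moment at which its call begins: read the wrist's pose just before it. camera_model takes no time and is no camera call.
A pose or a line that the arm cannot do raises manip.Unreachable and nothing moves.
- manip.hand_in(): hands the job in, once; it reports no verdict.
The state is a dict: "clock": time; "q": joint angles; "dq": joint speeds; "joint_torque": joint torques, N m; "eef_pos": TCP position; "eef_rot": TCP orientation; "wrist_force": force on the tool from outside, world axes, zero at the start; "torque": the same for the moment, N m; "finger_gap": finger opening in m.
Only numpy, scipy, OpenCV 4.12 (cv2) and the standard library are available. Lean on these libraries where they do the work, as an engineer would, in place of code of your own. Each camera call takes 0.05 s, during which the arm holds its last target. There are 200 camera calls.

## Task

Set the metal flask upright on the bed of the ratchet clamp, centred between the two jaws with its long side running from jaw to jaw, and let go of it. Then swing the clamp's lever back and forth until the flask is held tight between the jaws, with the sprung pad pushed back about half of its 20 mm travel; never drive the pad right home. Leave the other things on the table where they are.

Things in the scene. Friction and masses are not known exactly. Their poses are not given: they have to be found in the camera images.
- flask: The flask to clamp: a loose two-part aluminium casing, a plain block with rounded edges, 56 mm along its x, 70 mm along its y (the long side) and 55 mm high, 0.4 to 0.85 kg, with a dark seam at half height. Origin: centre of its underside; z up. Turned half round it is the same.
- clamp: The ratchet clamp, fixed to the table (its place and yaw vary). Origin: on the upright axis of its ratchet wheel, at table height; z up. Its grey base plate reaches 55 mm to either side in x and from y = -80 to +235 mm; it is 14 mm thick and its top is the bed. Along +y from the wheel come the driven jaw with its sprung pad, the free bed and the fixed jaw.
- anvil: The fixed jaw of the clamp: a dark steel plate 90 mm wide, 14 mm thick, 50 mm high, upright on the bed. Origin: middle of the lower edge of its clamping face, at bed level (14 mm above the table), 208 mm along the clamp's y from the clamp's origin. Its axes are parallel to the clamp's; the flask goes on its -y side, its y along this y.
- bed (a point): Fixed point on the bed 173 mm along the clamp's y, where the flask's centre ends. On its -y side is the pad, a plate 60 mm wide on a dark jaw 74 mm wide, 62 mm high; at the start 86 to 114 mm are free from pad to fixed jaw. The driven jaw brings the pad to the flask, pushes it on to the fixed jaw, then presses the pad back towards the jaw, up to 20 mm, against springs of 4 N per mm.
- wheel_axis (a point): Fixed point on the axis of the toothed steel ratchet wheel (84 mm across), 40 mm above the table. A notch is 20 degrees (0.35 rad) and moves the driven jaw 5 mm towards the fixed jaw. A holding pawl keeps each full notch; the jaw cannot be backed off. When the lever is let off the wheel drops back to its last full notch, and the pad's pressing back eases by up to 5 mm.
- lever (a joint): Angle of the lever about the wheel's axis, rad: 0 along the clamp's -x, stops at -0.65 and +0.65; stays where left. Growing = anticlockwise from above, the handle going to the clamp's -y: this drives the jaw. Swung back it clicks over the teeth. A full swing gives two to four notches. Driving takes 1 N at the handle plus 0.5 N per mm of pad pressed back; held still 1 to 2 N less, and nothing just on a notch.
- handle (a point): Centre of the top of the lever's upright black handle, a round post 18 mm across and 60 mm long, its top 112 mm above the table, at the free end of the lever, 115 mm from the wheel's axis. The flat lever bar under it has its top 51 mm above the table.
- cast: A small plaster tooth cast on a round base, 56 mm across, 30 mm high; a bystander. Origin: centre of its underside.
- jar: A closed jar, 48 mm across, 60 mm high; a bystander. Origin: centre of its underside.
- bowl: A black rubber mixing bowl, 100 mm across, 50 mm high; a bystander. Origin: centre of its underside.
- spatula: A spatula lying flat beyond the clamp; a bystander.
- brush: A small brush lying flat near the robot; a bystander.
- cup: A white cup, 70 mm across, 70 mm high; a bystander. Origin: centre of its underside.
- firing_tray: A round terracotta firing tray 90 mm across with thin pins, 22 mm high; a bystander. Origin: centre of its underside.
Not all that is in view belongs to the job. What is shaped like the flask but red is not meant.

How it is judged:
By the outcome, as a careful person would: the job done as asked, in the order asked, and still so for the second after the job is handed in, with the robot touching nothing.
It also fails if it takes over 72 s, if anything falls off the work surface, if the arm or the gripper's body presses on something with over 40 N, if the wrist force passes 120 N, or if a joint passes its speed limit or range.

## Working session

There is one attempt and no reset: what is moved stays moved. The work goes in short steps, each a Python script; the robot and the scene stay as the last script left them, time stands still between calls to the robot, and variables do not carry over. Pictures are saved under pics/ and viewed, about 8 in all and at most 12, crops included, and the job is handed in when it is done.

```bash
ls; mkdir -p pics
python3 - <<'E'
from cell import manip
import cv2,numpy as np
a=manip.grab_frame("top");b=manip.grab_frame("side")
for n,i in(("top",a),("side",b)):
    cv2.imwrite(f"pics/{n}0.png",i[:,:,::-1])
    cv2.imwrite(f"pics/{n}0b.png",cv2.resize(i[:,:,::-1],(800,600),interpolation=cv2.INTER_CUBIC)); print(n,manip.camera_model(n))
print(manip.camera_model("wrist"),manip.state())
E
```

```text
pics
top {'fx': 407.9251679433162, 'fy': 407.9251679433162, 'cx': 250.17679151856748, 'cy': 196.26344351528942, 'position': array([ 0.42846814, -0.00413941,  1.24627334]), 'orientation': array([-0.02849463,  0.04252468,  0.71022348, -0.70211275])}
side {'fx': 402.1254728323896, 'fy': 402.1254728323896, 'cx': 256.42226826305955, 'cy': 198.77034867447745, 'position': array([ 0.05434391, -0.7380579 ,  0.68105773]), 'orientation': array([ 0.44719182, -0.14723677, -0.27051127,  0.83974071])}
{'fx': 307.7666809134892, 'fy': 307.7666809134892, 'cx': 256.07057943953936, 'cy': 194.90616815353974, 'T_tool_cam': array([[-8.76439260e-04,  3.02143590e-01, -9.53262022e-01,
        -1.64241273e-01],
       [-5.39723693e-04,  9.53262106e-01,  3.02144113e-01,
         7.75561537e-02],
       [ 9.99999470e-01,  7.79309062e-04, -6.72402280e-04,
        -4.62572403e-04],
       [ 0.00000000e+00,  0.00000000e+00,  0.00000000e+00,
         1.00000000e+00]])} {'clock': 0.1, 'q': array([-1.31809352,  0.47770602,  0.02234853,  1.5563353 , -0.01149248,
        1.10931125, -0.08308401]), 'dq': array([-0.00018362, -0.00170972,  0.00141777, -0.00315947, -0.00060889,
        0.0017251 ,  0.0004789 ]), 'joint_torque': array([ 5.09933248e-03, -5.97757995e+01,  1.61420155e+00, -2.81951916e+01,
        1.29100299e-02,  5.01844188e-03, -3.53264042e-06]), 'eef_pos': array([0.23811149, 0.63100643, 0.20973804]), 'eef_rot': array([-0.40254766,  0.5820384 ,  0.40181932,  0.58114363]), 'wrist_force': array([-0.04838557, -0.2633241 ,  0.43281165]), 'torque': array([-0.00290323, -0.01446222, -0.04388973]), 'finger_gap': 0.08525312794129812}
```

View pics/top0b.png

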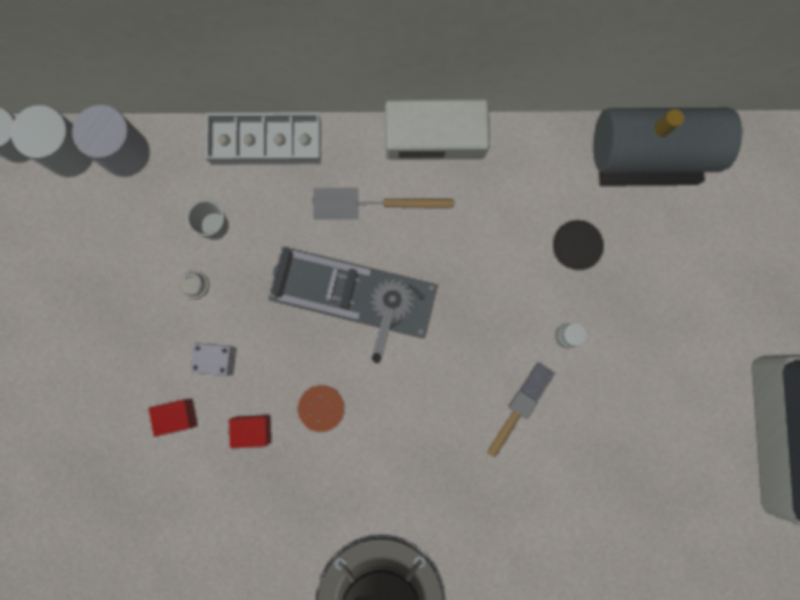

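View pics/side0b.png

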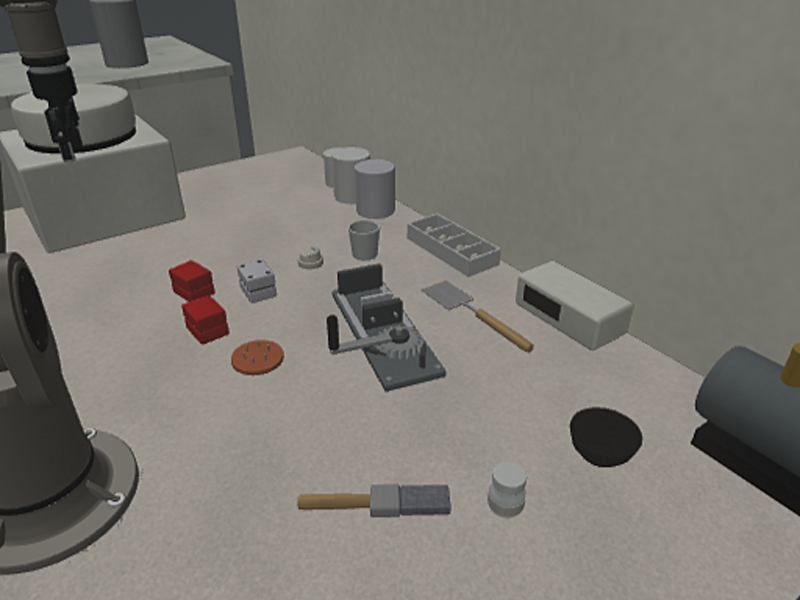

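The top view shows the flask at (212,360), the wheel at (392,298), the handle at (377,357) and the anvil at (283,272), in 800x600 pixels. The red blocks are decoys, and the firing tray is at (321,408). Next I'll get rough positions by ray casting, then close wrist views.

```bash
cat > h.py <<'E'
from cell import manip
import cv2,numpy as np
from scipy.spatial.transform import Rotation as R
def rot(t):  # tool down, jaw axis at world angle t
    z=np.array([np.cos(t),np.sin(t),0]);x=np.array([0,0,-1.]);y=np.cross(z,x)
    return R.from_matrix(np.c_[x,y,z]).as_quat()
def campose(name,st=None):
    m=manip.camera_model(name)
    if name!="wrist": return m,np.array(m["position"]),R.from_quat(m["orientation"]).as_matrix()
    T=m["T_tool_cam"];Rt=R.from_quat(st["eef_rot"]).as_matrix()
    return m,st["eef_pos"]+Rt@T[:3,3],Rt@T[:3,:3]
def cast(uv,z,m,p,Rc):
    uv=np.atleast_2d(np.asarray(uv,float))
    d=np.c_[(uv[:,0]-m["cx"])/m["fx"],-(uv[:,1]-m["cy"])/m["fy"],-np.ones(len(uv))]@Rc.T
    return p+d*((z-p[2])/d[:,2])[:,None]
def tri(r): # [(uv,m,p,Rc),...] least-squares ray meeting point
    A=0;b=0
    for uv,m,p,Rc in r:
        d=Rc@np.array([(uv[0]-m["cx"])/m["fx"],-(uv[1]-m["cy"])/m["fy"],-1]);d/=np.linalg.norm(d)
        P=np.eye(3)-np.outer(d,d);A=A+P;b=b+P@p
    return np.linalg.solve(A,b)
def shot(fn):
    st=manip.state();i=manip.grab_frame("wrist")[:,:,::-1].copy();cv2.imwrite(f"pics/{fn}.png",i)
    np.savez(f"pics/{fn}.npz",eef_pos=st["eef_pos"],eef_rot=st["eef_rot"]);return i,st
E
python3 - <<'E'
from h import *
T=campose("top");k=.64
for n,uv,z in(("flask",(211,359),.055),("wheel",(392,298),.045),("anviltop",(283,272),.064),("handle",(377,357),.112),("plateTL",(287,248),.02),("plateBR",(425,337),.014),("plateTR",(437,285),.014)):
    print(n,cast(np.array(uv)*k,z,*T)[0].round(3))
f=cast(np.array((211,359))*k,.055,*T)[0];w=cast(np.array((392,298))*k,.045,*T)[0]
a=cast(np.array((283,272))*k,.064,*T)[0];d=(a-w)[:2];print("yaw",np.arctan2(-d[0],d[1]),np.linalg.norm(d))
for t in(0,np.pi): 
    q=manip.ik([f[0],f[1],.25],rot(t));print(t,None if q is None else q.round(2))
print(manip.state()["eef_rot"],R.from_quat(manip.state()["eef_rot"]).as_matrix().round(2))
manip.movep([f[0],f[1],.22],rot(0)); i,st=shot("w1")
c=w[:2]+d*.45
manip.movep([c[0],c[1],.27],rot(0)); j,st=shot("w2")
cv2.imwrite("pics/w12.png",np.vstack([i,j])[:, :]) ; print(manip.state()["clock"])
cv2.imwrite("pics/w12.png",cv2.resize(np.hstack([i,j]),(800,300),interpolation=cv2.INTER_AREA))
E
```

```text
flask [0.454 0.306 0.055]
wheel [ 0.566 -0.031  0.045]
anviltop [0.615 0.172 0.064]
handle [ 0.453 -0.002  0.112]
plateTL [0.669 0.172 0.02 ]
plateBR [ 0.493 -0.095  0.014]
plateTR [ 0.594 -0.12   0.014]
yaw -0.2353696540326912 0.20931271177461028
0 [-1.04  0.24  0.39  1.84 -0.1   1.09 -0.6 ]
3.141592653589793 [-0.55  0.24 -0.19  1.8   0.05  1.1   2.39]
[-0.40254766  0.5820384   0.40181932  0.58114363] [[-0.   -0.94  0.35]
 [-0.    0.35  0.94]
 [-1.   -0.   -0.  ]]
2.75
```

View pics/w2.png

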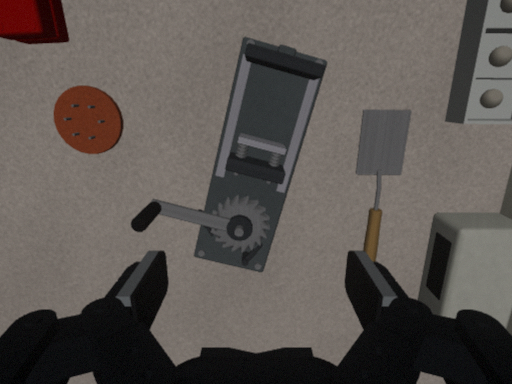

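View pics/w1.png

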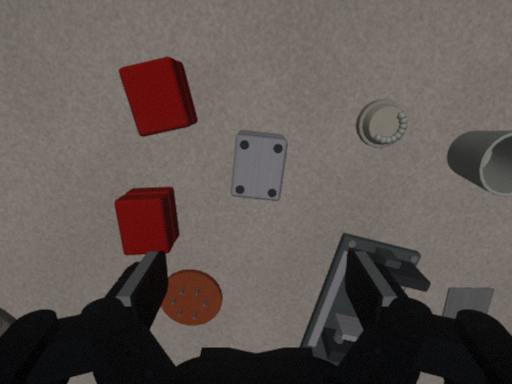

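w1 shows the flask's top face with four dark studs at about (244,145), (278,148), (272,193) and (240,190). w2 shows the whole clamp, with the handle top near (145,217), the wheel at (240,228) and the plate's near end at (195,256)–(262,271).

```bash
cat > meas.py <<'E'
from h import *
def load(fn): return cv2.imread(f"pics/{fn}.png"),campose("wrist",np.load(f"pics/{fn}.npz"))
def studs(fn,guess,z):
    i,C=load(fn);g=i.max(2).astype(float);r=[]
    for u,v in guess:
        y0,x0=v-6,u-6;p=g[y0:v+7,x0:u+7];w=np.clip(np.median(p)-15-p,0,None)
        yy,xx=np.mgrid[y0:v+7,x0:u+7];r.append(((w*xx).sum()/w.sum(),(w*yy).sum()/w.sum()))
    return np.array(r),cast(r,z,*C)
E
python3 - <<'E'
from meas import *
px,P=studs("w1",[(244,145),(278,148),(272,193),(240,190)],.055)
print(px.round(1),P.round(4),"c",P.mean(0).round(4))
yv=(P[0]+P[1]-P[2]-P[3])/2;xv=(P[1]+P[2]-P[0]-P[3])/2
print("len",np.linalg.norm(yv),np.linalg.norm(xv),"yaw",np.arctan2(-yv[0],yv[1]),np.arctan2(xv[1],xv[0]))
i,C=load("w1");g=i.max(2)
print("row165",g[165,222:300]);print("col258",g[118:210,258])
i,C=load("w2");cv2.imwrite("pics/w2z.png",cv2.resize(i[25:285,120:340],None,fx=2.3,fy=2.3,interpolation=cv2.INTER_CUBIC))
def P2(uv,z): return cast(uv,z,*C).round(4)
g=i.max(2);print(g[150,205:240],g[150,280:310])
E
```

```text
[[244.  144.3]
 [277.6 148.1]
 [271.6 192.6]
 [239.5 189.2]] [[0.4404 0.3375 0.055 ]
 [0.4763 0.3337 0.055 ]
 [0.4709 0.2838 0.055 ]
 [0.4349 0.2877 0.055 ]] c [0.4556 0.3107 0.055 ]
len 0.050165540053859196 0.03615351171978935 yaw -0.1091910693203149 -0.10773869887651415
row165 [123 123 120 121 122 126 126 123 121 122 115  98  98 104 109 113 109 113
 114 115 112 110 112 114 111 111 113 117 110 114 115 113 112 115 116 113
 113 112 116 114 115 113 115 114 117 114 115 113 114 115 114 115 117 116
 115 117 112 115 115 115 100  85  93 121 126 123 124 118 119 122 120 123
 130 126 124 118 115 116]
col258 [127 125 126 125 124 124 126 126 121 118 116 115 118 103  86  88  89  85
  92 102 110 114 111 112 117 114 113 112 114 111 114 116 114 116 115 114
 112 114 113 114 113 113 114 112 111 110 112 113 114 111 110 110 109 111
 112 111 113 113 114 113 113 113 114 113 111 113 116 115 115 114 115 116
 114 113 113 113 111 111 111  96  77 103 114 123 119 123 119 122 123 122
 119 119]
[117 120 121 120 119 121 121 118 117 117 117 115  96  56  54  65  97 111
 111 111 110 112 113 111 100  70  53  54  55  52  55  58  62  63  67] [116 116 117 115 117 105  78  59  90 106 109 109 109 106 111 108 107  86
  53  49  82 121 120 119 117 119 120 122 117 119]
```

View pics/w2z.png

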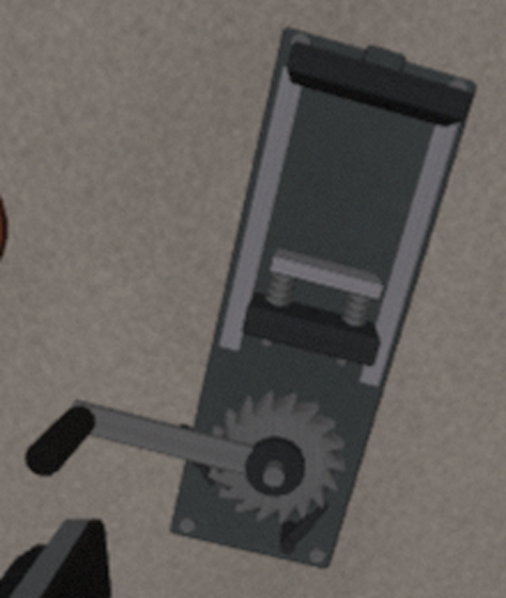

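Run:
```python
from meas import *
i,C=load("w2")
z=lambda u,v:(u/2.3+120-.3,v/2.3+25-.3)
P=cast([z(171,531),z(328,567),z(475,83),z(284,28)],.014,*C)[:,:2]
M=np.array([[-55,-80],[55,-80],[55,235],[-55,235]])/1e3
def fit(M,P):
    m,p=M.mean(0),P.mean(0);a=M-m;b=P-p
    t=np.arctan2((a[:,0]*b[:,1]-a[:,1]*b[:,0]).sum(),(a*b).sum());r=np.array([[np.cos(t),-np.sin(t)],[np.sin(t),np.cos(t)]])
    o=p-r@m;return t,o,r,P-(M@r.T+o)
t,o,r,e=fit(M,P);print("yaw",t,"origin",o,"resid mm",(e*1e3).round(1),"bed",o+r@[0,.173])
loc=lambda uv,h:((cast([uv],h,*C)[0,:2]-o)@r*1e3).round(1)
print("hub",loc(z(275,465),.055),"handle",loc(z(42,457),.112),"padL top",loc(z(272,265),.06),"jawtopfront",loc(z(245,330),.076),loc(z(378,362),.076))
print("anvil face lower edge",loc(z(296,82),.064),loc(z(460,124),.064),"padR",loc(z(380,296),.06), "rail in/out", loc(z(293,110),.014),loc(z(272,110),.014),loc(z(434,140),.014),loc(z(457,140),.014))
T=campose("top");k=.64
for n,uv,h in(("handle",(377,357),.112),("wheel",(392,298),.055)): print(n,((cast(np.array(uv)*k,h,*T)[0,:2]-o)@r*1e3).round(1))
```

```text
yaw -0.2531035067234055 origin [ 0.56430691 -0.02780305] resid mm [[ 1.6  1.6]
 [-0.6  2.3]
 [-1.7 -1.6]
 [ 0.7 -2.2]] bed [0.60762781 0.13968516]
hub [-0.5  3.3] handle [-115.1    3.2] padL top [-29.2 115.5] jawtopfront [-34.4  81.8] [36.7 82.8]
anvil face lower edge [-38.5 203.9] [ 43.8 205.8] padR [ 30.2 114.1] rail in/out [-39.1 194.6] [-50.3 191.7] [ 41.  199.3] [ 53.4 202.6]
handle [-114.1   -2.5]
wheel [ 1.2 -2.8]
```

Run:
```python
from h import *
o=np.array([.5643,-.0278]);t=-.2531;r=np.array([[np.cos(t),-np.sin(t)],[np.sin(t),np.cos(t)]])
c=o+r@[0,.06];manip.movep([*c,.27],rot(t+np.pi));i,st=shot("w3")
cv2.imwrite("pics/w3z.png",cv2.resize(i[0:300,100:420],None,fx=2,fy=2,interpolation=cv2.INTER_CUBIC));print(manip.state()["clock"])
```

```text
5.1667
```

View pics/w3z.png

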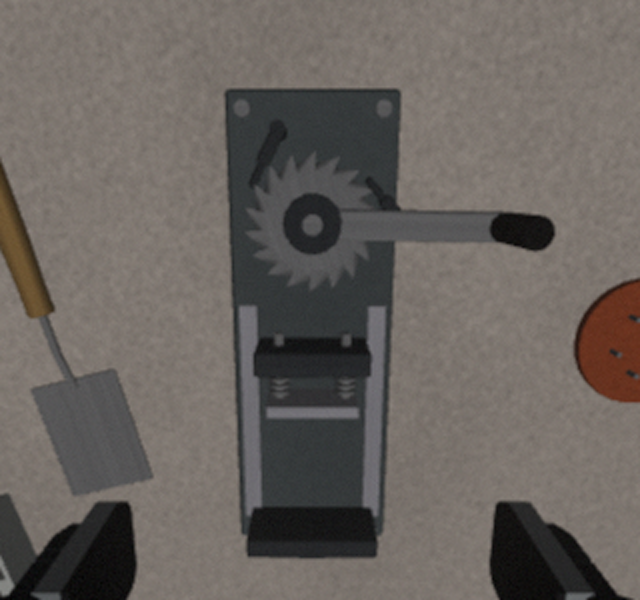

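Run:
```python
from meas import *
i,C=load("w3");z=lambda u,v:(u/2+100-.25,v/2-.25)
c=lambda u,v,h:cast([z(u,v)],h,*C)[0,:2]
A=c(226,90,.014);B=c(400,90,.014);L=c(241,530,.014);Rr=c(382,530,.014);F=c(313,509,.014)
print("w",np.linalg.norm(A-B),np.linalg.norm(L-Rr))
near=(A+B)/2;far=(L+Rr)/2;d=far-near;yaw=np.arctan2(-d[0],d[1]);u=d/np.linalg.norm(d)
o=near+.08*u;print("yaw",yaw,"o from near edge",o,"anvil dist from near (288)",(F-near)@u*1e3,"o from anvil",near+((F-near)@u-.208)*u)
x=np.array([u[1],-u[0]]);loc=lambda p:(np.array([(p-o)@x,(p-o)@u])*1e3).round(1)
for h in(.045,.05,.055,.06):print("hub",h,loc(c(312,224,h)))
print("handle",loc(c(538,231,.112)),"padtop",loc(c(312,414,.06)))
# triangulate hub, handle w2+w3
i2,C2=load("w2");z2=lambda u,v:(u/2.3+120-.3,v/2.3+25-.3)
for n,a,b in(("hub",(275,473),(312,224)),("handle",(42,457),(538,231)),("padR",(381,282),(266,408)),("padL",(275,250),(358,408))):
    p=tri([(z2(*a),*C2),(z(*b),*C)]);print(n,p.round(4),loc(p[:2]))
```

```text
w 0.1078960329791554 0.10885555397579429
yaw -0.25739532189617687 o from near edge [ 0.56412494 -0.027124  ] anvil dist from near (288) 290.450544833159 o from anvil [ 0.56474876 -0.02475418]
hub 0.045 [ 0.3 -1.1]
hub 0.05 [ 0.3 -1.3]
hub 0.055 [ 0.3 -1.5]
hub 0.06 [ 0.3 -1.7]
handle [-114.4   -1. ] padtop [-1.000e-01  1.168e+02]
hub [ 0.5646 -0.0288  0.0565] [ 0.9 -1.5]
handle [0.4515 0.0018 0.1062] [-116.3   -0.7]
padR [0.6245 0.08   0.0426] [ 31.1 118.9]
padL [0.5652 0.0969 0.0385] [-30.5 120.2]
```

Views agree within about 2 mm: clamp origin is about (0.5643, -0.0278), yaw -0.255, pad front at y≈118 and lever near 0. Now the pick.

```bash
cat >> h.py <<'E'
o=np.array([.5643,-.0278]);yaw=-.255;rc=np.array([[np.cos(yaw),-np.sin(yaw)],[np.sin(yaw),np.cos(yaw)]])
W=lambda x,y:o+rc@np.array([x,y])
E
python3 - <<'E'
from h import *
f=[.4556,.3107]
manip.movep([*f,.13],rot(-.108));print(manip.move_l([*f,.010],vel=.1,until_force=8),manip.state()["eef_pos"])
manip.gripper_close();s=manip.state();print(s["finger_gap"],s["wrist_force"])
manip.move_l([*f,.16],vel=.12);s=manip.state();print(s["finger_gap"],s["wrist_force"])
b=W(0,.163);manip.movep([*b,.16],rot(yaw));s=manip.state();print(s["eef_pos"],s["finger_gap"],s["wrist_force"],s["clock"])
i=manip.grab_frame("side")[:,:,::-1];w,_=shot("w4");
cv2.imwrite("pics/a4.png",cv2.resize(np.hstack([i[100:292,130:400],w[192:,110:380]]),None,fx=1.48,fy=1.48,interpolation=cv2.INTER_CUBIC))
E
```

```text
False [0.45604137 0.31102253 0.01059689]
0.05480305299784954 [ 0.35427266 -1.44598454  6.16633801]
0.05480447011865637 [-1.02542733 -0.84056119 -7.20355255]
[0.60506492 0.13028476 0.1593898 ] 0.05448554765020464 [-0.659285    1.06020167 -6.96753571] 12.0917
```

View pics/a4.png

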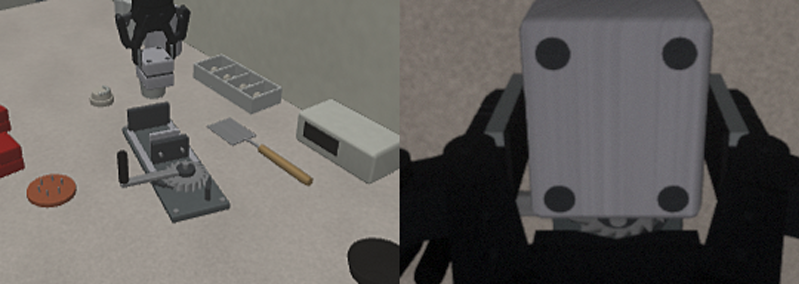

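Run:
```python
from h import *
st=np.load("pics/w4.npz");i=cv2.imread("pics/w4.png");C=campose("wrist",st);g=i.max(2).astype(float);r=[]
for u,v in[(214,228),(299,228),(294,326),(217,326)]:
    p=g[v-16:v+17,u-16:u+17];m=(p<75).astype(np.uint8);n,l,s,c=cv2.connectedComponentsWithStats(m);k=l[16,16];r.append(c[k]+[u-16,v-16]);print(s[k])
P=cast(r,st["eef_pos"][2]+.0444,*C)[:,:2]
yv=(P[0]+P[1]-P[2]-P[3])/2;xv=(P[1]+P[2]-P[0]-P[3])/2
print("len",np.linalg.norm(yv),np.linalg.norm(xv),"yaw",np.arctan2(-yv[0],yv[1]),np.arctan2(xv[1],xv[0]))
c=P.mean(0);print("centre clamp frame",rc.T@(c-o)*1e3,"tcp",rc.T@(st["eef_pos"][:2]-o)*1e3)
```

```text
[  4   5  23  22 407]
[  4   5  24  22 407]
[  6   8  21  18 296]
[  6   8  22  18 302]
len 0.050342274845553425 0.0362335181774827 yaw -0.25318570162507603 -0.2518349886983948
centre clamp frame [ -1.27326266 163.43787936] tcp [ -0.97345131 164.18389568]
```

Stud spacing matches and the flask sits well in the grip, so I'm lowering it now.

Run:
```python
from h import *
b=W(.001,.163)
manip.move_l([*b,.05],rot(yaw),vel=.12);h=manip.move_l([*b,.021],vel=.03,until_force=5);s=manip.state();print(h,s["eef_pos"],s["wrist_force"])
manip.open();manip.pause(.2);s=manip.state();print(s["finger_gap"],s["wrist_force"])
manip.move_l([*b,.17],vel=.12)
w,_=shot("w5");i=manip.grab_frame("side")[:,:,::-1];print(manip.state()["clock"])
cv2.imwrite("pics/a5.png",cv2.resize(np.hstack([i[130:290,150:350],w[150:384:1,110:400][:160]]),None,fx=1.6,fy=1.6,interpolation=cv2.INTER_CUBIC))
```

```text
True [0.60604908 0.12960052 0.02482687] [-1.1559778  -0.37452365  6.07985033]
0.08528197438916366 [-0.25010145 -0.14007785  0.16480473]
16.1333
```

View pics/a5.png

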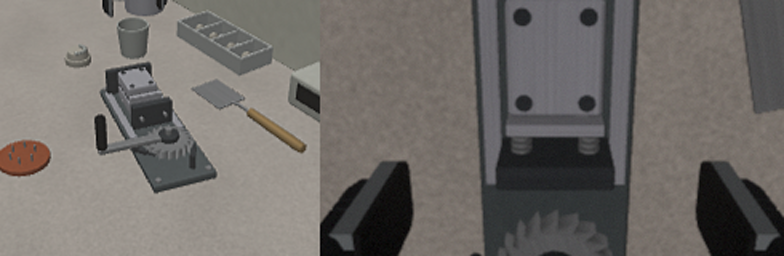

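The flask is on the bed, upright and aligned. Next I check IK along the lever arc, then grip the handle and do the first stroke.

```bash
cat >> h.py <<'E'
H=lambda a,rad=.115:W(-rad*np.cos(a),-rad*np.sin(a))
HZ=.072
def lev(a,off): return [*H(a),HZ],rot(yaw+a-np.pi/2+off)
def swing(a0,a1,off,vel=.1,step=.15,log=True):
    n=max(1,int(np.ceil(abs(a1-a0)/step)));f=[]
    for a in np.linspace(a0,a1,n+1)[1:]:
        p,q=lev(a,off);manip.move_l(p,q,vel=vel);s=manip.state()
        w=rc.T@s["wrist_force"][:2];f.append((round(a,2),round(w@[np.sin(a),-np.cos(a)],1),round(w@[-np.cos(a),-np.sin(a)],1)))
    if log:print("a,tang,rad",f,"t",round(manip.state()["clock"],1))
E
python3 - <<'E'
from h import *
print(manip.state()["q"].round(2))
best=None
for off in(0,np.pi):
    qs=[manip.ik(*lev(a,off)) for a in np.linspace(-.62,.62,5)];print(off,[None if q is None else q.round(2).tolist() for q in qs])
E
```

```text
[-0.66  0.46  0.48  1.76 -0.25  0.99 -0.35]
0 [[-0.97, 0.56, 0.94, 2.14, -0.66, 0.76, -2.04], [-0.9, 0.48, 0.87, 2.2, -0.57, 0.71, -1.76], [-0.8, 0.43, 0.82, 2.23, -0.51, 0.67, -1.45], [-0.67, 0.4, 0.75, 2.23, -0.45, 0.66, -1.12], [-0.54, 0.4, 0.68, 2.21, -0.41, 0.66, -0.77]]
3.141592653589793 [[-0.45, 0.38, 0.24, 2.11, -0.15, 0.66, 0.59], [-0.36, 0.34, 0.18, 2.17, -0.1, 0.64, 0.9], [-0.25, 0.32, 0.13, 2.2, -0.07, 0.63, 1.25], [-0.13, 0.32, 0.08, 2.2, -0.04, 0.63, 1.61], [-0.01, 0.33, 0.03, 2.17, -0.01, 0.64, 1.96]]
```

Run:
```python
from h import *
off=np.pi
p,q=lev(0,off)
manip.movep([p[0],p[1],.19],q);print(manip.move_l(p,vel=.1,until_force=8),manip.state()["eef_pos"])
manip.gripper_close();s=manip.state();print(s["finger_gap"],s["wrist_force"].round(1))
swing(0,-.6,off)
swing(-.6,.6,off)
s=manip.state();print(s["finger_gap"],s["eef_pos"],lev(.6,off)[0])
```

```text
False [0.45345912 0.00123844 0.0724705 ]
0.015310838947720446 [-1.6  0.7  5.6]
a,tang,rad [(np.float64(-0.15), np.float64(-0.4), np.float64(0.9)), (np.float64(-0.3), np.float64(0.4), np.float64(2.1)), (np.float64(-0.45), np.float64(-0.8), np.float64(1.9)), (np.float64(-0.6), np.float64(0.1), np.float64(1.5))] t 20.8
a,tang,rad [(np.float64(-0.45), np.float64(0.3), np.float64(1.4)), (np.float64(-0.3), np.float64(0.1), np.float64(0.8)), (np.float64(-0.15), np.float64(0.6), np.float64(0.6)), (np.float64(0.0), np.float64(0.8), np.float64(0.0)), (np.float64(0.15), np.float64(1.6), np.float64(-0.0)), (np.float64(0.3), np.float64(1.4), np.float64(1.0)), (np.float64(0.45), np.float64(1.9), np.float64(0.7)), (np.float64(0.6), np.float64(0.3), np.float64(1.5))] t 23.4
0.01570844723027113 [ 0.45580699 -0.06705921  0.07224821] [np.float64(0.456076322950251), np.float64(-0.066692617883496), 0.072]
```

Run:
```python
from h import *
swing(.6,-.6,np.pi)
w,_=shot("w6");i=manip.grab_frame("side")[:,:,::-1];cv2.imwrite("pics/s6.png",i)
cv2.imwrite("pics/a6.png",np.hstack([cv2.resize(i[160:270,200:300],None,fx=3,fy=3,interpolation=cv2.INTER_CUBIC),cv2.resize(w,(440,330))]))
```

```text
a,tang,rad [(np.float64(0.45), np.float64(0.8), np.float64(1.5)), (np.float64(0.3), np.float64(0.0), np.float64(0.9)), (np.float64(0.15), np.float64(0.1), np.float64(1.0)), (np.float64(0.0), np.float64(-0.5), np.float64(-0.5)), (np.float64(-0.15), np.float64(-0.5), np.float64(-0.7)), (np.float64(-0.3), np.float64(0.1), np.float64(-0.6)), (np.float64(-0.45), np.float64(-0.8), np.float64(-1.3)), (np.float64(-0.6), np.float64(-0.5), np.float64(-0.4))] t 26.0
```

View pics/a6.png

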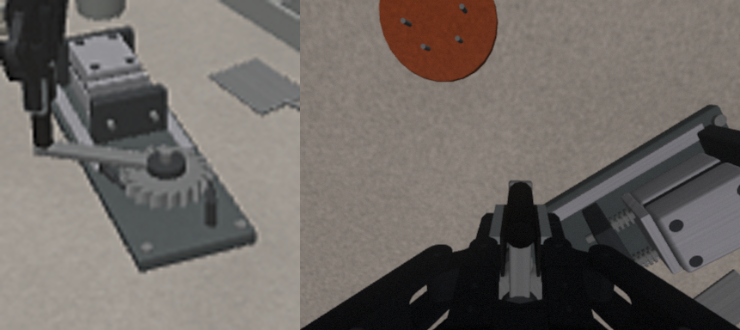

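At lever -0.6 the wrist view shows the pad just touching the flask and a small gap still left at the anvil. I'll do a partial stroke of at most 2 notches, then look again.

Run:
```python
from h import *
swing(-.6,.2,np.pi,step=.1);swing(.2,-.6,np.pi)
w,_=shot("w7");w6=cv2.imread("pics/w6.png")
c=lambda a:cv2.resize(a[190:330,380:512],None,fx=3,fy=3,interpolation=cv2.INTER_CUBIC)
cv2.imwrite("pics/a7.png",np.hstack([c(w6),c(w)]))
```

```text
a,tang,rad [(np.float64(-0.5), np.float64(0.6), np.float64(-1.5)), (np.float64(-0.4), np.float64(-0.0), np.float64(-1.8)), (np.float64(-0.3), np.float64(0.5), np.float64(-1.7)), (np.float64(-0.2), np.float64(-0.4), np.float64(-1.8)), (np.float64(-0.1), np.float64(-0.9), np.float64(-2.7)), (np.float64(0.0), np.float64(-1.1), np.float64(-1.0)), (np.float64(0.1), np.float64(-2.3), np.float64(-1.6)), (np.float64(0.2), np.float64(-2.2), np.float64(-2.1))] t 28.2
a,tang,rad [(np.float64(0.07), np.float64(-3.0), np.float64(-2.1)), (np.float64(-0.07), np.float64(-2.8), np.float64(-1.3)), (np.float64(-0.2), np.float64(-0.6), np.float64(-1.8)), (np.float64(-0.33), np.float64(-0.8), np.float64(-2.0)), (np.float64(-0.47), np.float64(-1.4), np.float64(-0.5)), (np.float64(-0.6), np.float64(-0.9), np.float64(0.4))] t 30.0
```

View pics/a7.png

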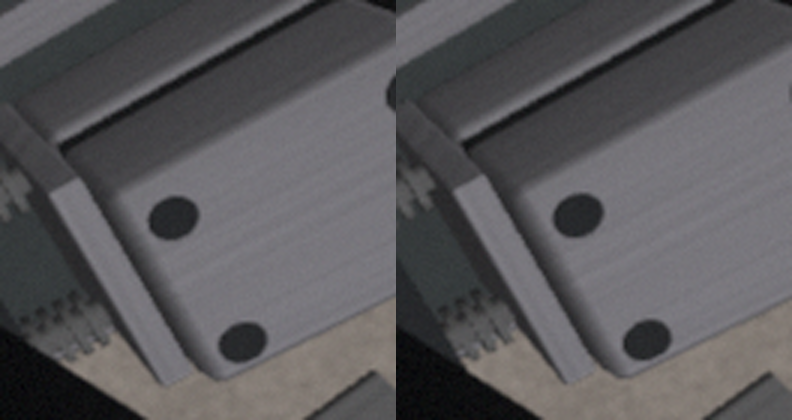

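```bash
cat >> h.py <<'E'
def cl(uv,z,fn): 
    return (rc.T@(cast([uv],z,*campose("wrist",np.load(f"pics/{fn}.npz")))[0,:2]-o)*1e3).round(1)
def studpos(fn):
    i=cv2.imread(f"pics/{fn}.png").max(2)[190:330,385:512];n,l,s,c=cv2.connectedComponentsWithStats((i<62).astype(np.uint8))
    return [cl(c[k]+[385,190],.069,fn) for k in range(1,n) if 90<s[k,4]<260 and s[k,2]<22 and s[k,3]<22]
E
python3 - <<'E'
from h import *
for f in("w6","w7"):print(f,studpos(f),np.load(f"pics/{f}.npz")["eef_pos"])
a,b=cv2.imread("pics/w6.png"),cv2.imread("pics/w7.png")
c=lambda a:cv2.resize(a[195:315,300:420],(390,390),interpolation=cv2.INTER_CUBIC)
out=np.hstack([c(a),c(b)]).astype(float);out=np.clip(out*1.8,0,255).astype(np.uint8);cv2.imwrite("pics/a8.png",out)
E
```

```text
w6 [array([-16.8, 145.7]), array([ 19.3, 145.6])] [0.48888973 0.05860035 0.07225649]
w7 [array([-16.9, 147.3]), array([ 19.4, 147.2])] [0.48864259 0.05838635 0.0722472 ]
```

View pics/a8.png

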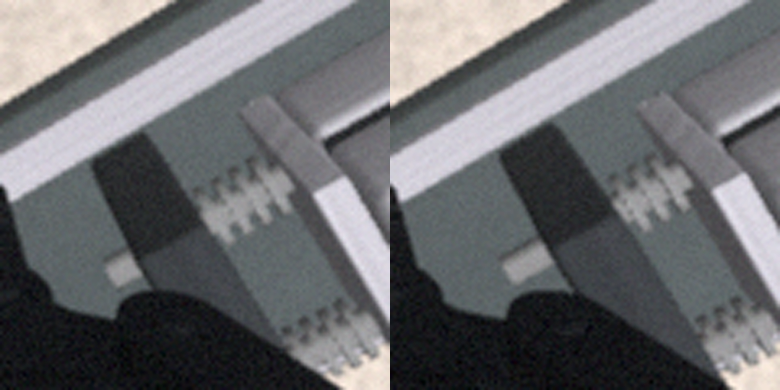

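Pad and jaw measure against w6 as follows: the flask moved 1.6 mm and now stops at the anvil. The jaw advanced about one notch, so the pad is pressed back about 3.5 mm. One more notch should give about 8.5 mm.

Run:
```python
from h import *
q=lambda u,v,s=0:((u-s)/3.25+300-.35,v/3.25+195-.35)
for f,s,J,P in(("w6",0,(200,218),(325,190)),("w7",390,(610,205),(720,187))):print(f,"jaw",cl(q(*J,s),.076,f),"pad",cl(q(*P,s),.062,f))
swing(-.6,.22,np.pi,step=.1);swing(.22,-.6,np.pi)
w,_=shot("w8");print(studpos("w8"))
b=cv2.imread("pics/w7.png")
c=lambda a:cv2.resize(a[195:315,300:420],(390,390),interpolation=cv2.INTER_CUBIC)
cv2.imwrite("pics/a9.png",np.clip(np.hstack([c(b),c(w)]).astype(float)*1.8,0,255).astype(np.uint8))
```

```text
w6 jaw [-48.3 107.2] pad [-30.4 130.2]
w7 jaw [-48.9 111.2] pad [-30.8 131.2]
a,tang,rad [(np.float64(-0.51), np.float64(-0.3), np.float64(-0.7)), (np.float64(-0.42), np.float64(-0.7), np.float64(-1.7)), (np.float64(-0.33), np.float64(-1.5), np.float64(-1.3)), (np.float64(-0.24), np.float64(-1.7), np.float64(-1.8)), (np.float64(-0.14), np.float64(-2.5), np.float64(-2.3)), (np.float64(-0.05), np.float64(-3.1), np.float64(-2.0)), (np.float64(0.04), np.float64(-2.9), np.float64(-2.2)), (np.float64(0.13), np.float64(-3.3), np.float64(-2.6)), (np.float64(0.22), np.float64(-2.2), np.float64(-3.2))] t 32.4
a,tang,rad [(np.float64(0.08), np.float64(-0.4), np.float64(-2.6)), (np.float64(-0.05), np.float64(0.4), np.float64(-1.3)), (np.float64(-0.19), np.float64(-0.6), np.float64(-2.4)), (np.float64(-0.33), np.float64(-1.1), np.float64(-2.0)), (np.float64(-0.46), np.float64(-0.4), np.float64(-0.6)), (np.float64(-0.6), np.float64(-0.4), np.float64(0.3))] t 34.3
[array([-16.8, 147.3]), array([ 19.4, 147.2])]
```

View pics/a9.png

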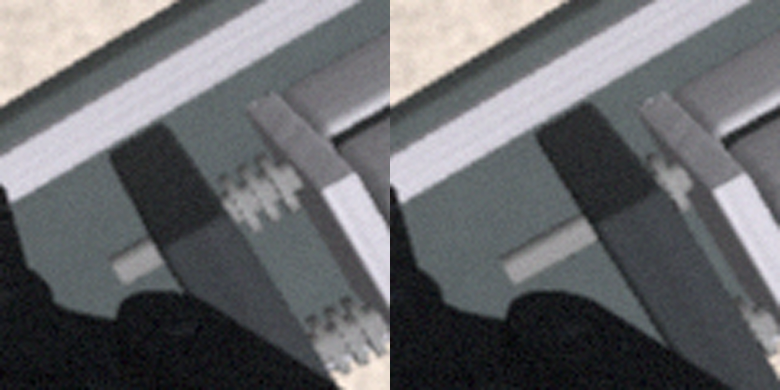

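Run:
```python
from h import *
q=lambda u,v,s=0:((u-s)/3.25+300-.35,v/3.25+195-.35)
for z in(.062,.076):
  for f,s,J,B,P in(("w6",0,(200,218),(135,258),(325,190)),("w7",0,(220,205),(158,243),(325,190)),("w7b",390,(610,205),(548,243),(720,187)),("w8",390,(655,183),(587,220),(720,187))):
    f=f[:2];print(z,f,"jaw front",cl(q(*J,s),z,f),"jaw back",cl(q(*B,s),z,f),"pad",cl(q(*P,s),.062,f))
```

```text
0.062 w6 jaw front [-38.6 107.2] jaw back [-37.9  92.2] pad [-30.4 130.2]
0.062 w7 jaw front [-39.2 111.6] jaw back [-38.6  97.5] pad [-30.7 130.1]
0.062 w7 jaw front [-39.2 111.6] jaw back [-38.6  97.5] pad [-30.8 131.2]
0.062 w8 jaw front [-38.7 121. ] jaw back [-38.9 106.2] pad [-30.9 131.1]
0.076 w6 jaw front [-48.3 107.2] jaw back [-47.6  93.4] pad [-30.4 130.2]
0.076 w7 jaw front [-48.9 111.2] jaw back [-48.3  98.2] pad [-30.7 130.1]
0.076 w7 jaw front [-48.9 111.2] jaw back [-48.3  98.2] pad [-30.8 131.2]
0.076 w8 jaw front [-48.4 119.9] jaw back [-48.6 106.3] pad [-30.9 131.1]
```

The pad-to-jaw gap went 23.0 → 19.0 → 10.1 mm. The last stroke caught two notches, not one, so the pad is pressed back about 13 mm of 20. The jaw can't be backed off, and another notch would be further from half, so I stop here. Now I release the handle, retreat and check.

Run:
```python
from h import *
manip.open();p=manip.state()["eef_pos"];manip.move_l([p[0],p[1],.20],vel=.12)
b=W(0,.163);manip.movep([*b,.24],rot(yaw));manip.pause(.3);w,st=shot("w9");s=manip.state();print(s["wrist_force"].round(1),s["clock"])
C=campose("wrist",st);g=w.max(2)
n,l,S,c=cv2.connectedComponentsWithStats((g<62).astype(np.uint8))
for k in range(1,n):
    if 30<S[k,4]<300 and max(S[k,2:4])<24: print(S[k].tolist(),(rc.T@(cast([c[k]],.069,*C)[0,:2]-o)*1e3).round(1))
t0=cv2.imread("pics/top0.png").astype(int);t1=manip.grab_frame("top")[:,:,::-1].astype(int)
m=(abs(t1-t0).max(2)>30).astype(np.uint8);n,l,S,c=cv2.connectedComponentsWithStats(m)
print("top changes (px*1.5625)",[((c[k]*1.5625).round().tolist(),int(S[k,4])) for k in range(1,n) if S[k,4]>12])
```

```text
[-0.6  0.2 -0.3] 37.45
[470, 0, 16, 3, 36] [210.5 327.3]
[471, 48, 19, 12, 84] [220.8 279.6]
[473, 91, 17, 13, 60] [230.8 238.1]
[236, 135, 9, 9, 59] [-17.9 197.3]
[270, 135, 8, 9, 57] [ 18.3 197. ]
[237, 180, 8, 8, 50] [-18.  147.1]
[269, 180, 8, 8, 51] [ 18. 147.]
top changes (px*1.5625) [([280.0, 156.0], 16), ([253.0, 396.0], 17986), ([311.0, 278.0], 309), ([332.0, 282.0], 77), ([353.0, 271.0], 18), ([370.0, 317.0], 46), ([379.0, 346.0], 151), ([346.0, 338.0], 48), ([197.0, 347.0], 27), ([195.0, 367.0], 20)]
```

```bash
python3 -c "
from cell import manip
print(manip.hand_in(),manip.state()['clock'])"
```

```text
the job is handed in; nothing more can be done
the job is handed in; nothing more can be done
```

The flask is clamped tight between the jaws, but the pad is pressed back about 13 mm of its 20 mm, more than the half you asked for. I handed the job in at about 37.5 s, with the arm clear of everything.

- **Placing:** I set the flask upright on the bed, long side from jaw to jaw, about 10 mm clear of each jaw, and let go of it. The lever was swung only after that.
- **Pad travel:** I aimed for about 8.5 mm, but the last partial stroke caught two notches where I expected one. The pad-to-jaw gap went from 23 to 19 to 10 mm. The jaw can't be backed off and another notch would give about 18 mm, so I stopped; the pad was not driven home.
- **Last check:** In the final wrist picture the flask's centre is at x = 0.1 mm and y = 172 mm in the clamp's frame, against a target of 0 and 173 mm. It is square to the jaws and did not move during the last stroke. The wrist force was about zero with the robot touching nothing.
- **Other things on the table:** I saw no contact with any of them. I could not fully confirm it at the end, because the arm hid part of the final top picture.

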